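Gather the voting counters in the tote's marked corner

TASK

Lift the white tote up and off the two hanger prongs on the case, then tilt it so that its orange corner is the lowest and all four loose counters slide together into that corner. Finish while still holding the tote by its handle, still tilted and steady, well clear of the table and everything else, so that a colleague can pick the counters out; spill none and leave the other things where they are.

Things in the scene. Friction and masses are not known exactly. Their poses are not given: they have to be found in the camera images.
- tote: White open plastic tote, 0.2 to 0.37 kg, hanging level by its handle on the hanger's two prongs. Outside 138 (x) x 178 (y) x 45 mm high, walls and floor 4 mm. Origin: centre of its underside, z up. The corner at its -x, +y is marked orange. At the start its x axis points towards the case (within a few degrees), so the orange corner is on the side away from the case.
- handle (a point): Centre of the tote's rigid green handle, 125 mm above the tote's origin; axes as the tote's. A flat upright bar 12 mm thick (x), 174 mm long (y), 40 mm high, on a 5 mm upright at each y end. Pinch it across x in the middle, between the prongs. The opening under it, through which the prongs pass, is 60 mm high (down to the tote's rim) and 172 mm wide.
- tote_corner (a point): The inner bottom corner of the tote at its orange mark, where floor and two walls meet; axes as the tote's. In the tote's frame at x = -65, y = +85, z = 4 mm.
- tote_middle (a point): Middle of the tote's inner floor (130 x 170 mm); axes as the tote's.
- case: Open black case with aluminium edges, full of pens and cards, fixed on the table: 240 (x) x 460 (y) x 146 mm high, contents up to 200 mm high. Origin: on the table under the point where the tote hangs, z up. Its front face, towards the robot, is the plane x = +85 mm (the case fills x 85 to 325, y -230 to 230); the steel hanger is fixed to it and its prongs point along the case's -x.
- hanger (a point): Midway between the hanger's prongs, at their upper side, 85 mm out from the case's front, 130 mm up; axes as the case's. Prongs: 10 mm round bars at y = +-40 mm, reaching 30 mm past this point to -x, tips turned up 13 mm. The tote's bar lies on them near this point. To free it: raise it 20 to 35 mm (at 45 its rim meets the prongs), then draw it along the case's -x 110 mm or more.
- counter_red: Loose red voting counter in the tote: a polished plastic disc with rounded edge, 22 mm in diameter, 10 mm thick, 12 g, slippery: it slides on the bare floor of the tote from slopes of 7 to 11 degrees on, along a wall it needs more (30 degrees moves all). Origin: centre of its underside.
- counter_blue: Loose blue voting counter in the tote: a polished plastic disc with rounded edge, 22 mm in diameter, 10 mm thick, 12 g, slippery: it slides on the bare floor of the tote from slopes of 7 to 11 degrees on, along a wall it needs more (30 degrees moves all). Origin: centre of its underside.
- counter_green: Loose green voting counter in the tote: a polished plastic disc with rounded edge, 22 mm in diameter, 10 mm thick, 12 g, slippery: it slides on the bare floor of the tote from slopes of 7 to 11 degrees on, along a wall it needs more (30 degrees moves all). Origin: centre of its underside.
- counter_yellow: Loose yellow voting counter in the tote: a polished plastic disc with rounded edge, 22 mm in diameter, 10 mm thick, 12 g, slippery: it slides on the bare floor of the tote from slopes of 7 to 11 degrees on, along a wall it needs more (30 degrees moves all). Origin: centre of its underside.
- pen_cup: Green round pen cup with pens, 76 mm wide, 150 mm high with its pens; a bystander. Origin: centre of its underside.
- stapler: Red and black stapler, 140 x 36 x 53 mm; a bystander. Origin: centre of its underside.
- tape_roll: Amber tape roll lying flat, 72 mm in diameter, 19 mm high; a bystander. Origin: centre of its underside.
- marker: White marker with red cap, lying, 140 mm long, 18 mm thick; a bystander. Origin: middle of its underside.
- eraser: Blue board eraser, 122 x 52 x 34 mm; a bystander. Origin: centre of its underside.
- card_pack: Pack of yellow and orange cards, 100 x 150 x 22 mm; a bystander. Origin: centre of its underside.
- glue_stick: Orange glue stick standing, 29 mm in diameter, 90 mm high; a bystander. Origin: centre of its underside.
Things that resemble listed ones, but are neither listed nor needed, are in the scene too. Of the things that look like the tote, the larger one is meant.

How it is judged (in metres and radians):
On the way, in this order (a step that is already met when the one before it is completed fails the run):
1. the tote is held by the gripper, off the hanger (contact force between tote and the fingers above 1 N and height (world z) of tote above 0.04 m and contact force between tote and case below 0.05 N and horizontal distance between handle and hanger above 0.07 m), for 0.1 s.
2. the tote is tilted with its orange corner low and all four counters are in that corner (contact force between tote and the fingers above 1 N and angle between tote's own z axis and vertical between 0.25 and 0.9 rad and angle between tote's own x axis and vertical below 1.49 rad and angle between tote's own y axis and vertical above 1.65 rad and distance between each of counter_red, counter_blue, counter_green, counter_yellow and tote_corner below 0.09 m), for 0.2 s.
At the end, for the whole second after the job is handed in: Tote held in the fingers, over 70 mm off the hanger point, touching no case or bystander, orange corner and underside over 30 mm up; tilted 15 to 51 degrees, orange corner lowest (5 degrees down along both sides); four counters within 90 mm of that inner corner; all still (30 mm/s) (all of step 2 and height (world z) of each of tote_corner, tote above 0.03 m and linear speed of each of tote, counter_red, counter_blue, counter_green, counter_yellow below 0.03 m/s and angular speed of tote below 0.2 rad/s and contact force between tote and case below 0.05 N and horizontal distance between handle and hanger above 0.07 m and contact force between tote and pen_cup below 0.05 N and contact force between tote and stapler below 0.05 N and contact force between tote and tape_roll below 0.05 N and contact force between tote and marker below 0.05 N and contact force between tote and eraser below 0.05 N and contact force between tote and card_pack below 0.05 N and contact force between tote and glue_stick below 0.05 N); the arm keeps its last pose, push and grip.
It fails at once if a counter is spilled from the tote (distance between any of counter_red, counter_blue, counter_green, counter_yellow and tote_middle above 0.14 m).
It fails at once if a bystander is moved more than 30 mm (distance of any of pen_cup, stapler, tape_roll, marker, eraser, card_pack, glue_stick from where it was at the start of the episode above 0.03 m).
It also fails if it takes over 40 s, if anything falls off the work surface, if the arm or the gripper's body presses on something with over 40 N, if the wrist force passes 120 N, or if a joint passes its speed limit or range.

ROBOT

A 6-joint arm with a two-finger parallel gripper is mounted at the origin on the work surface. World frame = base frame: x ahead of the robot, y to its left, z up, the work surface at z = 0. Lengths are in mm, angles in rad, forces in N, time in s.
With the tool pointing down it reaches from about 275 to 750 mm from the base axis. Payload 10.2 kg.
Tool frame: the origin (TCP) lies between the finger pads; the fingertips stand 8 mm ahead of it and the grasp point (between the pads) lies 11 mm behind it; z points along the fingers, x is the direction in which the jaws open and shut, and the axes are right-handed (so a half turn about z gives the same grasp; the last joint's range is limited). The gripper opens to 85 mm and grips with 20 to 120 N. Pads are 22 mm wide; open, the fingers measure 114 mm over their backs; the gripper's body (76 mm by 85 mm) begins 54 mm behind the grasp point. The pads swing forward as they close: fully open they stand 13 mm farther back than shut.
Start: joints at [0.999, 0.313, 1.498, -0, 1.331, -0.223], TCP at [179.442, 493.388, 239.294] pointing down, gripper open.
Joint ranges: [-2.94, 2.94], [-0.97, 2.17], [0.19, 2.56], [-1.23, 4.37], [0.02, 3.11], [-2.88, 2.88]. Speed limits (rad/s): [2.39, 2.39, 3.01, 3.14, 3.14, 3.14].

INTERFACE

Orientations are given as a unit quaternion [w, x, y, z].
In Python, from rig import sense, eyes, ctrl gives the robot as it stands.
- The arm moves only by the tool move_arm, never from a script. Its argument "rows" is a list that holds one entry, the list of rows, each a list of 5 numbers: the shift along the tool's x, y, z in mm, then the turn about the tool's z in units of 6 degrees (1.0 is 6 degrees), then the gripper command: -1 is shut, 1 is fully open, values between are in proportion. In form: [[[dx, dy, dz, roll, jaw], ...]]. A call has 1 to 12 rows; each row is the pose to reach, as a shift and turn from the pose measured when the call began, along the tool's axes at that moment; what a row does not reach only later rows make up. A row lasts 1/8 s, in which the tool goes at most 62.5 mm and 10.7 degrees, less where a joint would pass 70% of its speed; a pose out of reach is approached as far as the arm can. A call with a gripper value outside its range is refused whole. The fingers move at their own pace and stop on an object; "squeeze" is the grip in N (left out, the last holds). Time passes only in rows, so rows that repeat a pose let the fingers close. It gives the time, the measured TCP pose, the force and the opening at its end, in the units of the state.
- sense(): the state, without advancing time (a new reading comes with each control period).
- eyes.capture(name): name is "scene" or "top"; returns a dict with "color" (420x560x3 uint8, blue, green, red), "vertical_fov" (degrees; the focal length in pixels is half the picture's height over the tangent of half this angle, whatever the lens; pixels are square), "cx", "cy" (the principal point, pixels), "k1" (the pictures are not rectified: a ray, as slopes to the right and down, at radius r is drawn at 1 + k1 r^2 times it, then the intrinsics apply), "xyz" and "attitude" of the camera in the world. Camera axes: x right, y down, z forward; pixel columns grow to the right and rows downward; lengths in mm; the calibration is good to about 2 mm. A picture is of the moment at which its call begins. There is no depth.
- ctrl.finish_job(): hands the job in, once; it reports no verdict.
The state is a dict: "time_s": time; "joints": joint angles; "dq": joint speeds; "tau": joint torques, N m; "eef_pos": TCP position; "ee_rot": TCP orientation; "force": force on the tool from outside, world axes, zero at the start; "wrist_torque": the same for the moment, N m; "grip_width": opening from 0.0 (shut) to 1.0 (fully open).
Only numpy, scipy, OpenCV 4.12 (cv2) and the standard library are available. Lean on these libraries where they do the work, as an engineer would, in place of code of your own. Each camera call takes 0.05 s, during which the arm holds its last target. There are 200 camera calls.

## Working session

There is one attempt and no reset: what is moved stays moved. The work goes in short steps, Python scripts to look and compute and a tool call to move; the robot and the scene stay as the last step left them, time stands still between calls to the robot, and variables do not carry over. Pictures are saved under pics/ and viewed, about 8 in all and at most 12, crops included, and the job is handed in when it is done.

Besides the shell and the picture viewer there is one more tool, called after ">>>" as name(argument=value, ...), one argument or row to a line, values as JSON. move_arm: Moves the arm, as the interface text tells. Its arguments: {"type":"object","properties":{"rows":{"type":"array","items":{"type":"array","items":{"type":"array","items":{"type":"number"}}}},"squeeze":{"type":"number"}},"required":["rows"]}

```bash
mkdir -p pics
cat > h.py <<'E'
import numpy as np, cv2
from rig import sense, eyes, ctrl
from scipy.spatial.transform import Rotation as R
def rot(q): return R.from_quat([q[1],q[2],q[3],q[0]]).as_matrix()
def cam(n):
    c=eyes.capture(n); h=c["color"].shape[0]
    c["f"]=h/2/np.tan(np.radians(c["vertical_fov"])/2)
    c["K"]=np.array([[c["f"],0,c["cx"]],[0,c["f"],c["cy"]],[0,0,1]]); c["d"]=np.array([c["k1"],0,0,0.])
    c["Rm"]=rot(c["attitude"]); c["p"]=np.array(c["xyz"],float); return c
def ray(c,uv):
    n=cv2.undistortPoints(np.array([[uv]],float),c["K"],c["d"])[0,0]
    v=c["Rm"]@np.array([n[0],n[1],1]); return v/np.linalg.norm(v)
def onz(c,uv,z):
    v=ray(c,uv); return c["p"]+v*(z-c["p"][2])/v[2]
def proj(c,P):
    q=c["Rm"].T@(np.array(P,float)-c["p"]); return cv2.projectPoints(q[None],np.zeros(3),np.zeros(3),c["K"],c["d"])[0][0,0]
def tri(c1,u1,c2,u2):
    a,b=ray(c1,u1),ray(c2,u2); s=np.linalg.lstsq(np.c_[a,-b],c2["p"]-c1["p"],rcond=None)[0]
    x,y=c1["p"]+a*s[0],c2["p"]+b*s[1]; return (x+y)/2,np.linalg.norm(x-y)
E
python3 - <<'E'
from h import *
print(sense())
for n in("scene","top"):
    c=cam(n); cv2.imwrite(f"pics/{n}0.png",c["color"]); print(n,c["p"],c["attitude"],c["f"],c["k1"],c["Rm"][:,2])
E
```

```text
{'time_s': 0.0, 'joints': array([ 9.98568595e-01,  3.13399766e-01,  1.49845163e+00,  1.03917743e-05,
        1.33099734e+00, -2.23445668e-01]), 'dq': array([-1.37161462e-03,  4.79523229e-05, -3.45369371e-04, -1.37766455e-04,
       -4.05466273e-04, -1.02139832e-03]), 'tau': array([ 1.89892262e-04, -4.12268865e+01, -2.59741652e+01, -1.53945903e-04,
        4.16158349e-03, -4.05125277e-06]), 'eef_pos': array([179.31168324, 493.16004807, 238.75529906]), 'ee_rot': array([ 2.32684851e-04,  8.19071198e-01,  5.73691536e-01, -5.83369296e-04]), 'force': array([0.52877129, 0.66588377, 0.34485602]), 'wrist_torque': array([-0.03800258, -0.00302105, -0.00089766]), 'grip_width': 0.9971930263935459}
scene [ 916.75333836 -637.97268971  767.51115961] [-0.40621954  0.86169379  0.2784039  -0.1223142 ] 381.3119061951283 -0.05114557633537261 [-0.43698099  0.63196821 -0.64004984]
top [ 339.48660744   19.91701532 1393.5910057 ] [ 0.03056985 -0.7041213   0.70833535 -0.03923915] 424.4442837819963 -0.11172427778521796 [ 0.09856565 -0.01253919 -0.99505155]
```

View pics/scene0.png

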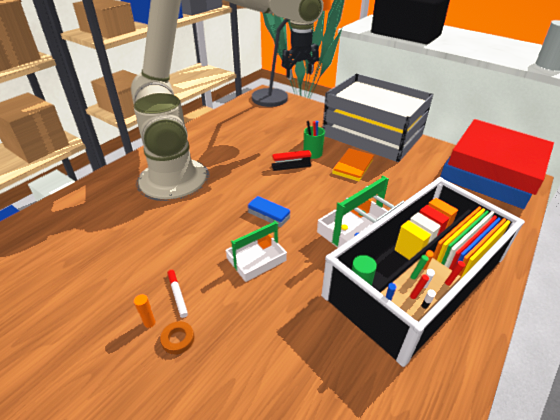

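View pics/top0.png

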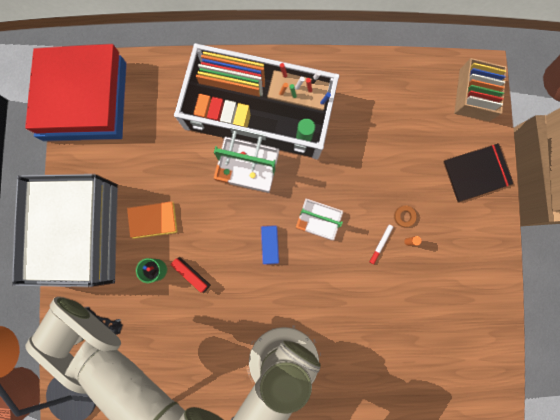

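Two candidates look like the tote. One hangs at the case (top 247,163; scene 360,215). The other is a smaller one on the table (top 320,219; scene 256,255). I choose the larger, hanging one. Next: a close crop and a measurement of its green bar.

Run:
```python
from h import *
t=cam("top"); s=cam("scene")
def bar(c,x0,y0,x1,y1):
    h=cv2.cvtColor(c["color"],cv2.COLOR_BGR2HSV)[y0:y1,x0:x1]
    m=cv2.inRange(h,(45,90,40),(85,255,255)); n,l,st,ce=cv2.connectedComponentsWithStats(m)
    i=1+np.argmax(st[1:,4]); ys,xs=np.where(l==i); print(st[i])
    return cv2.minAreaRect(np.c_[xs+x0,ys+y0].astype(np.float32)),np.c_[xs+x0,ys+y0]
rt,pt=bar(t,205,125,285,195); rs,ps=bar(s,310,165,400,245)
print(rt,rs)
print(cv2.boxPoints(rt).round(1).tolist()); print(cv2.boxPoints(rs).round(1).tolist())
for uv in cv2.boxPoints(rt): print(onz(t,uv,145).round(1), onz(t,uv,130).round(1))
a=cv2.resize(t["color"][120:200,195:295],None,fx=6,fy=6,interpolation=cv2.INTER_CUBIC)[:, :]
b=cv2.resize(s["color"][165:265,305:415],None,fx=5,fy=4.8,interpolation=cv2.INTER_CUBIC)
a=cv2.resize(a,(400,320)); b=cv2.resize(b,(400,320)); cv2.imwrite("pics/crop.png",np.hstack([a,b]))
```

```text
[  9  21  61  25 306]
[ 23  11  55  69 911]
((244.24658203125, 159.04652404785156), (63.09646224975586, 11.116995811462402), 14.500164985656738) ((355.25, 205.24998474121094), (28.991374969482422, 83.43859100341797), 45.0)
[[212.3000030517578, 156.5], [215.10000610351562, 145.8000030517578], [276.20001220703125, 161.60000610351562], [273.3999938964844, 172.3000030517578]]
[[315.5, 224.5], [374.5, 165.5], [395.0, 186.0], [336.0, 245.0]]
[640.8 212.6 145. ] [644.4 214.9 130. ]
[673.9 204.6 145. ] [678.  206.9 130. ]
[624.1  20.6 145. ] [627.5  20.6 130. ]
[591.3  29.  145. ] [594.3  29.1 130. ]
```

View pics/crop.png

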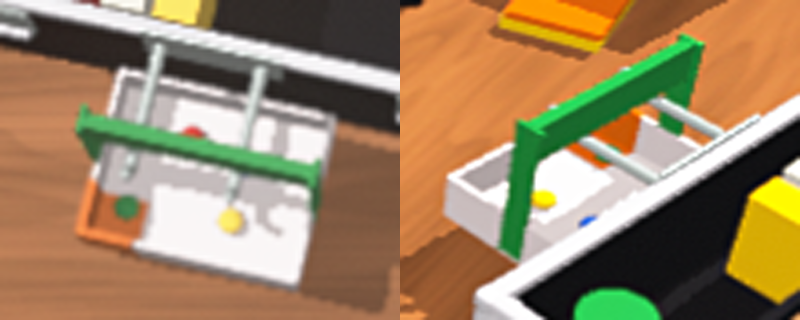

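The crop confirms the choice. The left (top-view) half shows the bar on two prongs, the orange corner at lower left, and red, green and yellow counters in the tote. The bar's top ends are at top-view (216,150) and (274.5,162.5), and at scene (338,203) and (387.5,177.5).

Run:
```python
from h import *
t=cam("top"); s=cam("scene")
A=tri(t,(216,149.8),s,(338+49.5,177.5)); B=tri(t,(274.5,162.3),s,(338,203)); print(A,B)
a=onz(t,(216,149.8),170);b=onz(t,(274.5,162.3),170); m=(a+b)/2; d=a-b; L=np.linalg.norm(d)
yaw=np.arctan2(-d[0],d[1]); print(a,b,m,L,np.degrees(yaw))
e=onz(t,(178,123),146);f=onz(t,(322,155),146);g=e-f;print("case",e,f,np.degrees(np.arctan2(-g[0],g[1])))
st=sense();M=rot(st["ee_rot"]);print(M.round(3)); p=np.array(st["eef_pos"])
xd=np.array([np.cos(yaw),np.sin(yaw),0])
ang=np.degrees(np.arctan2(M[:,0]@np.cross(M[:,2],[0,0,0]) if 0 else xd@M[:,1], xd@M[:,0])); print("roll deg",ang)
for z in(260,139): print(z,(M.T@(np.array([m[0],m[1],z])-p)).round(1))
```

```text
(array([659.63868012, 200.61548759, 168.23917606]), np.float64(9.163508220229362)) (array([613.16163955,  24.24255756, 174.8917977 ]), np.float64(4.48550643663107))
[654.98467559 198.08033168 170.        ] [616.19506899  25.49010833 170.        ] [635.58987229 111.78522001 170.        ] 176.89550241939887 -12.666734457930982
case [746.33503076 319.31040113 146.        ] [ 643.66108916 -117.39432432  146.        ] -13.230560241367396
[[ 0.342  0.94  -0.   ]
 [ 0.94  -0.342 -0.   ]
 [-0.    -0.    -1.   ]]
roll deg 82.68489542311414
260 [-202.7  559.1  -20.8]
139 [-202.6  559.1  100.2]
```

>>> move_arm(
  rows=[
    [[-10,28,-15,0.7,1],[-28,78,-40,2,1],[-48,133,-50,3.4,1],[-69,190,-50,4.8,1],[-90,247,-50,6.2,1],[-111,305,-50,7.6,1],[-132,362,-50,9,1],[-152,419,-50,10.4,1],[-173,475,-45,11.8,1],[-190,522,-40,13,1],[-200,550,-35,13.6,1],[-203,559,-31,13.8,1]],
  ],
  squeeze=70,
)

```text
time_s: 1.8
eef_pos: [636.0, 110.4, 269.1]
ee_rot: [0.0, 0.994, -0.112, -0.001]
force: [-0.1, -0.0, 0.6]
grip_width: 1.0
```

Run:
```python
from h import *
t=cam("top");s=cam("scene");st=sense();M=rot(st["ee_rot"]);print(st["time_s"],st["eef_pos"],st["joints"].round(3),M.round(3).tolist())
p=np.array(st["eef_pos"]); print(proj(s,p),proj(t,p))
a=cv2.resize(s["color"][90:265,290:440],(480,560)); cv2.imwrite("pics/above.png",a)
```

```text
1.9 [635.22028728 111.49226279 269.30388598] [-0.007  0.576  1.03  -0.     1.537  0.215] [[0.975, -0.221, -0.002], [-0.221, -0.975, -0.0], [-0.002, 0.001, -1.0]]
[368.70117632 157.60556322] [242.55979431 147.49570996]
```

View pics/above.png

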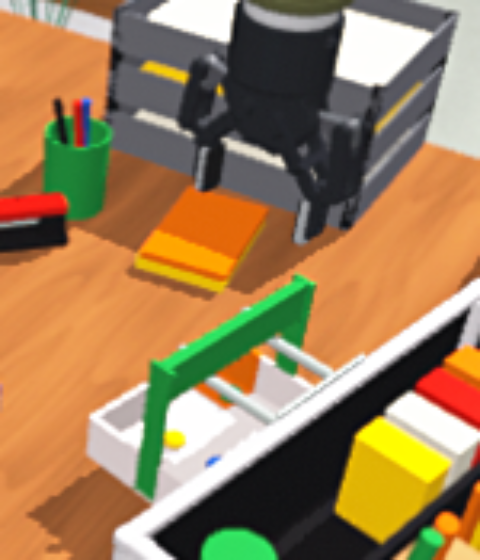

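The picture shows the open fingers, tips at crop (207,185) and (307,238), straddling the bar direction between the prongs. I'm descending to grasp.

>>> move_arm(
  rows=[
    [[0,0,20,0,1],[0,0,50,0,1],[0,0,80,0,1],[0,0,105,0,1],[0,0,122,0,1],[0,0,130,0,1],[0,0,130,0,1]],
  ],
)

```text
time_s: 2.78
eef_pos: [635.0, 111.8, 139.6]
ee_rot: [0.0, 0.994, -0.111, -0.001]
force: [0.9, 0.4, 1.0]
grip_width: 1.002
```

>>> move_arm(
  rows=[
    [[0,0,0,0,-0.3],[0,0,0,0,-0.6],[0,0,0,0,-0.8],[0,0,0,0,-1],[0,0,0,0,-1],[0,0,0,0,-1],[0,0,0,0,-1]],
  ],
)

```text
time_s: 3.65
eef_pos: [635.1, 111.7, 139.8]
ee_rot: [0.0, 0.994, -0.111, -0.0]
force: [-0.5, 0.1, 2.3]
grip_width: 0.131
```

>>> move_arm(
  rows=[
    [[0,0,-3,0,-1],[0,0,-9,0,-1],[0,0,-17,0,-1],[0,0,-23,0,-1],[0,0,-27,0,-1],[0,0,-27,0,-1]],
  ],
  squeeze=100,
)

```text
time_s: 4.4
eef_pos: [635.2, 111.7, 167.2]
ee_rot: [0.0, 0.994, -0.111, -0.0]
force: [0.5, 0.6, -3.8]
grip_width: 0.128
```

Run:
```python
from h import *
s=cam("scene");t=cam("top");st=sense();print(st["time_s"],st["eef_pos"],st["grip_width"],st["force"])
a=cv2.resize(s["color"][120:265,290:440],(400,387)); b=cv2.resize(t["color"][110:207,195:295],(399,387));cv2.imwrite("pics/lift.png",np.hstack([a,b]))
```

```text
4.5 [635.01834886 111.71841772 166.62924846] 0.12463810977954394 [-0.42181024  0.17399902 -3.73320727]
```

View pics/lift.png

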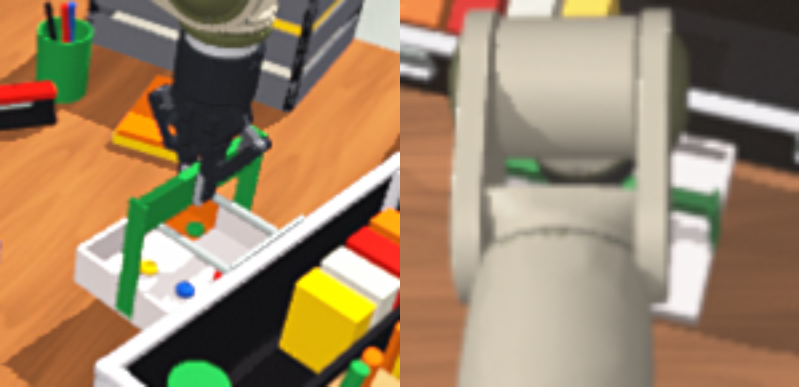

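The picture shows the tote held and lifted level, with all four counters inside. The force is −3.8 N, the tote's weight. Now I draw it off the prongs, then raise it.

>>> move_arm(
  rows=[
    [[-5,0,0,0,-1],[-17,0,0,0,-1],[-35,0,0,0,-1],[-55,0,0,0,-1],[-75,0,0,0,-1],[-95,0,0,0,-1],[-113,0,0,0,-1],[-125,0,0,0,-1],[-130,0,0,0,-1],[-130,0,0,0,-1]],
  ],
)

```text
time_s: 5.75
eef_pos: [508.4, 140.4, 166.9]
ee_rot: [0.0, 0.994, -0.111, -0.0]
force: [-0.6, 0.3, -3.6]
grip_width: 0.132
```

>>> move_arm(
  rows=[
    [[0,0,-5,0,-1],[0,0,-20,0,-1],[0,0,-45,0,-1],[0,0,-75,0,-1],[0,0,-105,0,-1],[0,0,-135,0,-1],[0,0,-165,0,-1],[0,0,-195,0,-1],[0,0,-215,0,-1],[0,0,-228,0,-1],[0,0,-233,0,-1],[0,0,-233,0,-1]],
  ],
)

```text
time_s: 7.25
eef_pos: [508.6, 140.4, 399.6]
ee_rot: [0.0, 0.994, -0.111, -0.001]
force: [-0.1, 0.1, -3.0]
grip_width: 0.127
```

Run:
```python
from h import *
st=sense();print(st["time_s"],st["eef_pos"],st["grip_width"],st["force"],st["joints"].round(3),rot(st["ee_rot"]).round(3).tolist())
```

```text
7.25 [508.57075399 140.40772898 399.64404852] 0.12733288917506302 [-0.06116282  0.10922653 -2.95477702] [ 0.047  0.268  1.149 -0.     1.726  0.27 ] [[0.975, -0.221, -0.001], [-0.221, -0.975, -0.0], [-0.001, 0.001, -1.0]]
```

Off the hanger at 400 mm. The moves only give roll about the vertical tool axis. To tilt, I plan to reach past the arm's extension limit and see whether the wrist tilts outward. The roll first turns the orange corner to face the robot, which is the side that would go low.

>>> move_arm(
  rows=[
    [[0,0,0,-0.3,-1],[0,0,0,-1,-1],[0,0,0,-2.2,-1],[0,0,0,-3.4,-1],[0,0,0,-4.6,-1],[0,0,0,-5.8,-1],[0,0,0,-7,-1],[0,0,0,-8.2,-1],[0,0,0,-9.2,-1],[0,0,0,-9.8,-1],[0,0,0,-10,-1],[0,0,0,-10,-1]],
  ],
)

```text
time_s: 8.75
eef_pos: [508.6, 140.4, 399.4]
ee_rot: [-0.0, 0.916, 0.401, -0.001]
force: [0.1, 0.3, -4.6]
grip_width: 0.123
```

>>> move_arm(
  rows=[
    [[7,7,0,0,-1],[20,22,0,0,-1],[40,43,0,0,-1],[60,65,0,0,-1],[80,86,0,0,-1],[100,108,0,0,-1],[115,124,0,0,-1],[125,135,0,0,-1],[132,143,0,0,-1],[136,147,0,0,-1]],
  ],
)

```text
time_s: 10.0
eef_pos: [701.3, 138.6, 391.3]
ee_rot: [-0.0, 0.916, 0.4, 0.0]
force: [-0.6, 1.2, -4.3]
grip_width: 0.128
```

Run:
```python
from h import *
st=sense();print(st["time_s"],st["eef_pos"],st["grip_width"],st["force"],st["joints"].round(3),rot(st["ee_rot"]).round(3).tolist())
```

```text
10.0 [701.32244087 138.61444468 391.32623949] 0.1276851838971876 [-0.61162766  1.19532895 -4.28942826] [ 3.100e-02  8.800e-01  1.880e-01  1.000e-03  2.074e+00 -7.920e-01] [[0.679, 0.734, 0.0], [0.734, -0.679, 0.001], [0.001, -0.0, -1.0]]
```

>>> move_arm(
  rows=[
    [[14,15,0,0,-1],[34,37,0,0,-1],[68,73,0,0,-1],[68,73,0,0,-1]],
  ],
)

```text
time_s: 10.5
eef_pos: [734.5, 127.0, 353.3]
ee_rot: [0.004, 0.916, 0.4, 0.017]
force: [0.6, -0.1, -4.3]
grip_width: 0.13
```

Run:
```python
from h import *
st=sense();print(st["time_s"],st["eef_pos"],st["grip_width"],st["force"],st["joints"].round(4),rot(st["ee_rot"]).round(4).tolist())
```

```text
10.5 [734.52283848 127.02105646 353.31802844] 0.1299976216369759 [ 0.63007918 -0.12019395 -4.31963518] [ 0.0124  0.9328  0.1881  0.007   1.986  -0.8078] [[0.6794, 0.7329, 0.0346], [0.7332, -0.68, 0.0069], [0.0286, 0.0207, -0.9994]]
```

The tool tilted 2° outward and keeps that tilt, so this works as a ratchet. I'll push harder along the outward-and-up direction.

```bash
cat >> h.py <<'E'
def rep(w=None):
    st=sense();M=rot(st["ee_rot"]);z=M[:,2]
    print("t",round(st["time_s"],2),"p",np.round(st["eef_pos"],1),"g",round(st["grip_width"],3),"F",st["force"].round(1),"q",st["joints"].round(3))
    print("z",z.round(3),"tilt",np.degrees(np.arccos(-z[2])).round(1),"tote x up",np.degrees(np.arcsin(M[2,0])).round(1),"tote y down",np.degrees(np.arcsin(M[2,1])).round(1))
    if w is not None: print("tool shift",(M.T@np.array(w)).round(1))
E
python3 - <<'E'
from h import *
rep(); M=rot(sense()["ee_rot"]); print((M.T@(np.array([.70,.12,.70])*300)).round())
E
```

```text
t 10.5 p [734.5 127.  353.3] g 0.13 F [ 0.6 -0.1 -4.3] q [ 0.012  0.933  0.188  0.007  1.986 -0.808]
z [ 0.035  0.007 -0.999] tilt 2.0 tote x up 1.6 tote y down 1.2
[ 175.  134. -202.]
```

>>> move_arm(
  rows=[
    [[20,15,-25,0,-1],[50,38,-58,0,-1],[85,65,-98,0,-1],[120,92,-138,0,-1],[150,115,-172,0,-1],[175,134,-202,0,-1]],
  ],
)

```text
time_s: 11.25
eef_pos: [719.0, 124.1, 396.5]
ee_rot: [0.008, 0.916, 0.4, 0.035]
force: [-0.4, 0.2, -4.2]
grip_width: 0.124
```

Run:
```python
from h import *
rep(); M=rot(sense()["ee_rot"]); print((M.T@(np.array([.80,.12,.60])*400)).round())
```

```text
t 11.25 p [719.  124.1 396.5] g 0.124 F [-0.4  0.2 -4.2] q [ 0.007  0.873  0.188  0.014  2.01  -0.81 ]
z [ 0.07   0.013 -0.997] tilt 4.1 tote x up 3.3 tote y down 2.4
[ 266.  212. -216.]
```

>>> move_arm(
  rows=[
    [[60,48,-48,0,-1],[120,95,-98,0,-1],[120,95,-98,0,-1]],
  ],
)

```text
time_s: 11.62
eef_pos: [721.3, 122.5, 408.6]
ee_rot: [0.013, 0.915, 0.399, 0.053]
force: [-0.1, -0.1, -4.1]
grip_width: 0.128
```

>>> move_arm(
  rows=[
    [[180,143,-146,0,-1],[180,143,-146,0,-1]],
  ],
)

```text
time_s: 11.88
eef_pos: [723.0, 121.3, 422.0]
ee_rot: [0.017, 0.914, 0.399, 0.071]
force: [0.6, -0.5, -3.9]
grip_width: 0.125
```

Run:
```python
from h import *
rep(); M=rot(sense()["ee_rot"]); print((M.T@(np.array([.80,.12,.60])*300)).round())
```

```text
t 11.88 p [723.  121.3 422. ] g 0.125 F [ 0.6 -0.5 -3.9] q [-0.002  0.84   0.187  0.028  1.97  -0.812]
z [ 0.144  0.025 -0.989] tilt 8.4 tote x up 6.7 tote y down 5.1
[ 209.  166. -142.]
```

>>> move_arm(
  rows=[
    [[200,160,-125,0,-1],[200,160,-125,0,-1]],
  ],
)

```text
time_s: 12.12
eef_pos: [730.1, 120.8, 427.3]
ee_rot: [0.022, 0.913, 0.398, 0.09]
force: [0.8, 0.3, -3.6]
grip_width: 0.126
```

>>> move_arm(
  rows=[
    [[200,160,-110,0,-1],[200,160,-110,0,-1]],
  ],
)

```text
time_s: 12.38
eef_pos: [738.2, 120.6, 431.4]
ee_rot: [0.027, 0.911, 0.397, 0.109]
force: [1.2, 0.2, -3.6]
grip_width: 0.132
```

>>> move_arm(
  rows=[
    [[200,160,-95,0,-1],[200,160,-95,0,-1]],
  ],
)

```text
time_s: 12.62
eef_pos: [747.2, 120.7, 434.7]
ee_rot: [0.032, 0.909, 0.396, 0.128]
force: [0.2, 0.2, -4.3]
grip_width: 0.126
```

Run:
```python
from h import *
rep(); M=rot(sense()["ee_rot"]); print((M.T@(np.array([.85,.12,.50])*300)).round())
s=cam("scene"); p=proj(s,sense()["eef_pos"]).astype(int); print(p)
x,y=max(p[0]-90,0),max(p[1]-60,0); cv2.imwrite("pics/tilt.png",cv2.resize(s["color"][y:y+150,x:x+190],None,fx=4,fy=4,interpolation=cv2.INTER_CUBIC))
```

```text
t 12.62 p [747.2 120.7 434.7] g 0.126 F [ 0.2  0.2 -4.3] q [-0.009  0.83   0.187  0.048  1.864 -0.812]
z [ 0.257  0.044 -0.965] tilt 15.1 tote x up 12.0 tote y down 9.2
[224. 181. -78.]
[432 105]
```

View pics/tilt.png

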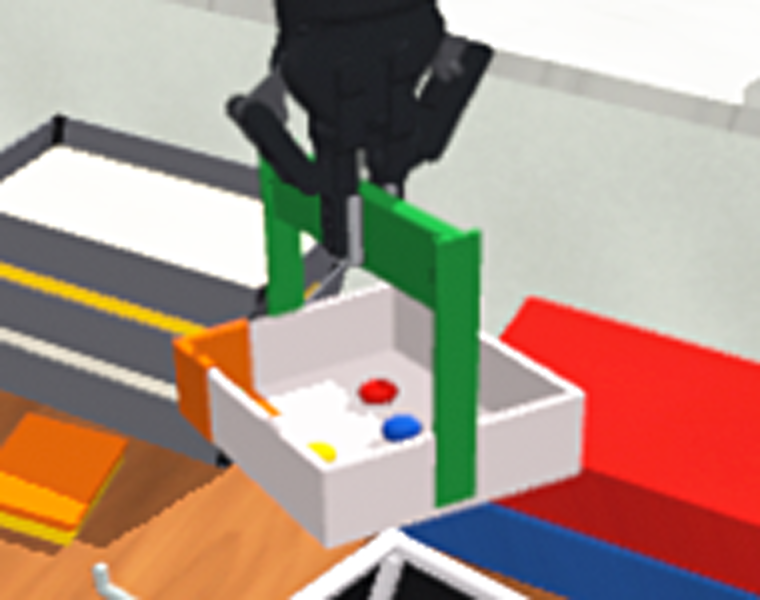

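The picture shows the tote held and tilted 15°, orange corner low towards the robot. Red (378,391), blue (402,428) and yellow (322,452) are visible; green is hidden behind the wall. I keep tilting.

>>> move_arm(
  rows=[
    [[215,172,-75,0,-1],[215,172,-75,0,-1]],
  ],
)

```text
time_s: 12.92
eef_pos: [759.3, 121.4, 433.3]
ee_rot: [0.037, 0.906, 0.395, 0.147]
force: [0.7, -1.0, -4.3]
grip_width: 0.126
```

>>> move_arm(
  rows=[
    [[215,172,-65,0,-1],[215,172,-65,0,-1]],
  ],
)

```text
time_s: 13.18
eef_pos: [770.8, 122.1, 433.4]
ee_rot: [0.042, 0.903, 0.394, 0.166]
force: [0.4, -0.3, -4.3]
grip_width: 0.133
```

>>> move_arm(
  rows=[
    [[215,172,-55,0,-1],[215,172,-55,0,-1]],
  ],
)

```text
time_s: 13.42
eef_pos: [781.9, 122.9, 434.6]
ee_rot: [0.047, 0.9, 0.392, 0.185]
force: [-0.4, -0.4, -3.9]
grip_width: 0.128
```

>>> move_arm(
  rows=[
    [[215,172,-45,0,-1],[215,172,-45,0,-1]],
  ],
)

```text
time_s: 13.68
eef_pos: [792.6, 123.7, 436.6]
ee_rot: [0.052, 0.896, 0.391, 0.205]
force: [0.6, 0.1, -4.6]
grip_width: 0.128
```

>>> move_arm(
  rows=[
    [[215,172,-35,0,-1],[215,172,-35,0,-1]],
  ],
)

```text
time_s: 13.92
eef_pos: [802.8, 124.5, 439.4]
ee_rot: [0.057, 0.892, 0.389, 0.224]
force: [-0.1, -0.2, -3.8]
grip_width: 0.125
```

Run:
```python
from h import *
rep(); M=rot(sense()["ee_rot"]); print((M.T@(np.array([.85,.12,.50])*300)).round(),"back",(M.T@(np.array([-1,0,0])*100)).round())
```

```text
t 13.93 p [802.8 124.5 439.4] g 0.125 F [-0.1 -0.2 -3.8] q [-0.014  0.849  0.187  0.079  1.644 -0.812]
z [ 0.444  0.073 -0.893] tilt 26.8 tote x up 20.8 tote y down 16.0
[231. 187. -18.] back [-60. -67. -44.]
```

>>> move_arm(
  rows=[
    [[215,172,-15,0,-1],[215,172,-15,0,-1]],
  ],
)

```text
time_s: 14.18
eef_pos: [814.5, 125.7, 439.7]
ee_rot: [0.062, 0.887, 0.387, 0.243]
force: [-0.3, -0.1, -3.6]
grip_width: 0.122
```

>>> move_arm(
  rows=[
    [[215,172,-5,0,-1],[215,172,-5,0,-1]],
  ],
)

```text
time_s: 14.42
eef_pos: [825.4, 126.8, 440.7]
ee_rot: [0.067, 0.883, 0.385, 0.262]
force: [-0.3, 0.4, -2.9]
grip_width: 0.126
```

>>> move_arm(
  rows=[
    [[215,172,5,0,-1],[215,172,5,0,-1]],
  ],
)

```text
time_s: 14.68
eef_pos: [836.1, 127.9, 442.8]
ee_rot: [0.072, 0.877, 0.382, 0.281]
force: [-0.2, -0.3, -4.1]
grip_width: 0.128
```

>>> move_arm(
  rows=[
    [[215,172,15,0,-1],[215,172,15,0,-1]],
  ],
)

```text
time_s: 14.92
eef_pos: [846.0, 129.0, 445.5]
ee_rot: [0.077, 0.872, 0.38, 0.299]
force: [-0.7, 0.1, -3.3]
grip_width: 0.128
```

Run:
```python
from h import *
rep(); st=sense(); M=rot(st["ee_rot"]); print("back",(M.T@(np.array([-150,0,0]))).round())
T=np.c_[M[:,0],-M[:,1],-M[:,2]]; H=np.array(st["eef_pos"])-11*M[:,2]; O=H-125*T[:,2]
for n in("scene","top"):
    c=cam(n); print(n,"corner",proj(c,O+T@[-65,85,4]).round(),"mid",proj(c,O+T@[0,0,4]).round(), (O+T@[-65,85,4]).round())
    p=proj(c,O).astype(int); x,y=max(p[0]-65,0),max(p[1]-65,0); cv2.imwrite(f"pics/t2{n}.png",cv2.resize(c["color"][y:y+130,x:x+130],(400,400),interpolation=cv2.INTER_CUBIC)); print(x,y)
cv2.imwrite("pics/t2.png",np.hstack([cv2.imread("pics/t2scene.png"),cv2.imread("pics/t2top.png")]))
```

```text
t 14.93 p [846.  129.  445.5] g 0.128 F [-0.7  0.1 -3.3] q [-0.015  0.87   0.188  0.103  1.464 -0.815]
z [ 0.58   0.094 -0.809] tilt 36.0 tote x up 27.6 tote y down 21.2
back [-80. -93. -87.]
scene corner [454. 167.] mid [504. 160.] [823. 153. 296.]
439 96
top corner [227.  78.] mid [230.  38.] [823. 153. 296.]
165 0
```

View pics/t2.png

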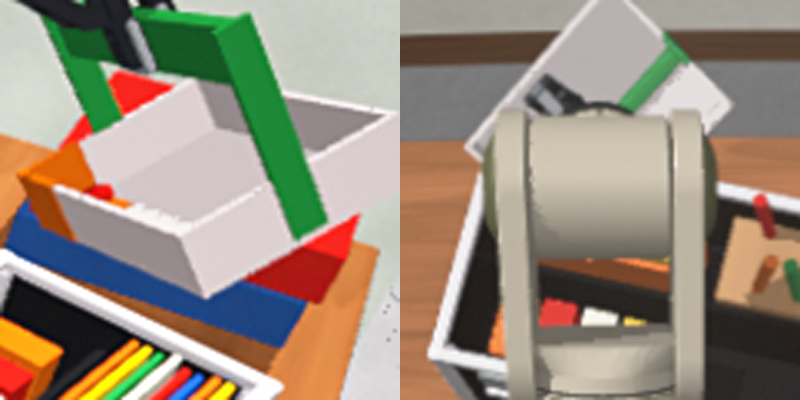

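The left (scene) crop shows the counters gone from the open floor. Red is at (100,190), deep in the orange corner; the others are hidden by the near wall. I back off from the reach limit and roll to steepen the slide along the −x wall. Then I roll the other way briefly so the camera can see into the corner.

>>> move_arm(
  rows=[
    [[-5,-6,-6,-0.3,-1],[-15,-18,-16,-1,-1],[-27,-32,-29,-1.8,-1],[-37,-43,-40,-2.6,-1],[-43,-50,-46,-3.1,-1],[-43,-50,-46,-3.3,-1],[-43,-50,-46,-3.3,-1],[-43,-50,-46,-3.3,-1],[-43,-50,-46,-3.3,-1]],
  ],
)

```text
time_s: 16.15
eef_pos: [765.8, 129.1, 444.1]
ee_rot: [0.127, 0.794, 0.524, 0.281]
force: [0.3, -0.6, -3.3]
grip_width: 0.129
```

Run:
```python
from h import *
rep()
```

```text
t 16.15 p [765.8 129.1 444.1] g 0.129 F [ 0.3 -0.6 -3.3] q [-0.017  0.544  0.759  0.11   1.221 -1.188]
z [ 0.579  0.093 -0.81 ] tilt 35.9 tote x up 18.3 tote y down 29.7
```

>>> move_arm(
  rows=[
    [[0,0,0,0.5,-1],[0,0,0,1.5,-1],[0,0,0,2.8,-1],[0,0,0,4.2,-1],[0,0,0,5.5,-1],[0,0,0,6.6,-1],[0,0,0,7.3,-1],[0,0,0,7.5,-1],[0,0,0,7.5,-1]],
  ],
)

```text
time_s: 17.27
eef_pos: [765.8, 129.1, 444.0]
ee_rot: [0.01, 0.934, 0.181, 0.308]
force: [0.3, 0.2, -4.5]
grip_width: 0.128
```

```bash
cat >> h.py <<'E'
def snap(name):
    rep(); st=sense(); M=rot(st["ee_rot"]); T=np.c_[M[:,0],-M[:,1],-M[:,2]]; H=np.array(st["eef_pos"])-11*M[:,2]; O=H-125*T[:,2]
    c=cam("scene"); C=O+T@[-65,85,4]; p=proj(c,O+T@[-20,20,4]).astype(int); x,y=max(p[0]-60,0),max(p[1]-50,0)
    im=cv2.resize(c["color"][y:y+100,x:x+120],None,fx=6,fy=6,interpolation=cv2.INTER_CUBIC)
    print("corner z",C.round(), "off",x,y,"corner px",((proj(c,C)-[x,y])*6).round())
    cv2.imwrite(name,im); return c,O,T
E
python3 - <<'E'
from h import *
snap("pics/look.png")
E
```

```text
t 17.27 p [765.8 129.1 444. ] g 0.128 F [ 0.3  0.2 -4.5] q [-0.017  0.544  0.759  0.11   1.221 -0.404]
z [ 0.579  0.093 -0.81 ] tilt 35.9 tote x up 34.9 tote y down 7.4
corner z [753. 196. 307.] off 393 98 corner px [233. 282.]
```

View pics/look.png

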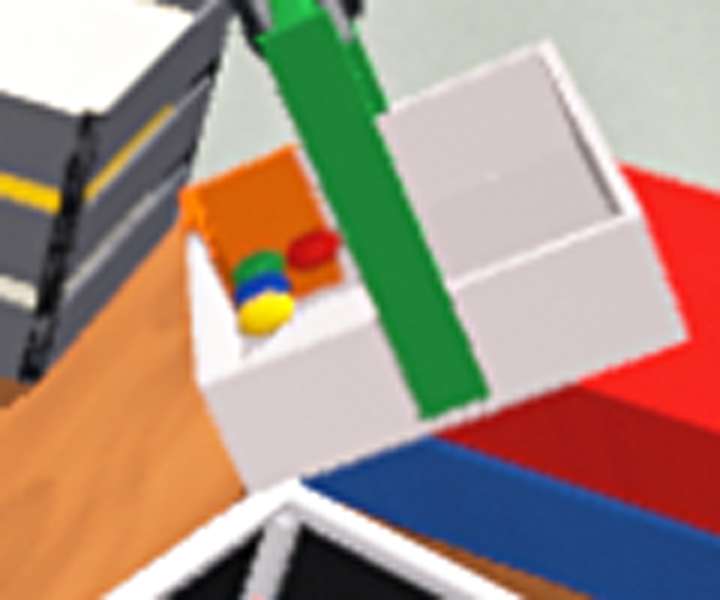

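All four counters are in the corner: green (260,266), blue (264,288) and yellow (266,313) in a row on the −x wall, red (314,250) beside them. I'm rolling back to a balanced tilt and letting it settle.

>>> move_arm(
  rows=[
    [[0,0,0,-0.4,-1],[0,0,0,-1.2,-1],[0,0,0,-2.2,-1],[0,0,0,-3.3,-1],[0,0,0,-4.3,-1],[0,0,0,-4.9,-1],[0,0,0,-5,-1],[0,0,0,-5,-1],[0,0,0,-5,-1],[0,0,0,-5,-1],[0,0,0,-5,-1],[0,0,0,-5,-1]],
  ],
)

```text
time_s: 18.82
eef_pos: [765.8, 129.1, 444.0]
ee_rot: [0.089, 0.855, 0.416, 0.295]
force: [-0.5, -0.0, -4.1]
grip_width: 0.124
```

Run:
```python
from h import *
snap("pics/end.png"); print(sense()["dq"].round(3))
```

```text
t 18.82 p [765.8 129.1 444. ] g 0.124 F [-0.5 -0.  -4.1] q [-0.017  0.544  0.759  0.11   1.221 -0.928]
z [ 0.579  0.093 -0.81 ] tilt 35.9 tote x up 25.5 tote y down 23.5
corner z [742. 144. 293.] off 390 101 corner px [170. 343.]
[-0.001  0.001 -0.     0.001 -0.     0.   ]
```

View pics/end.png

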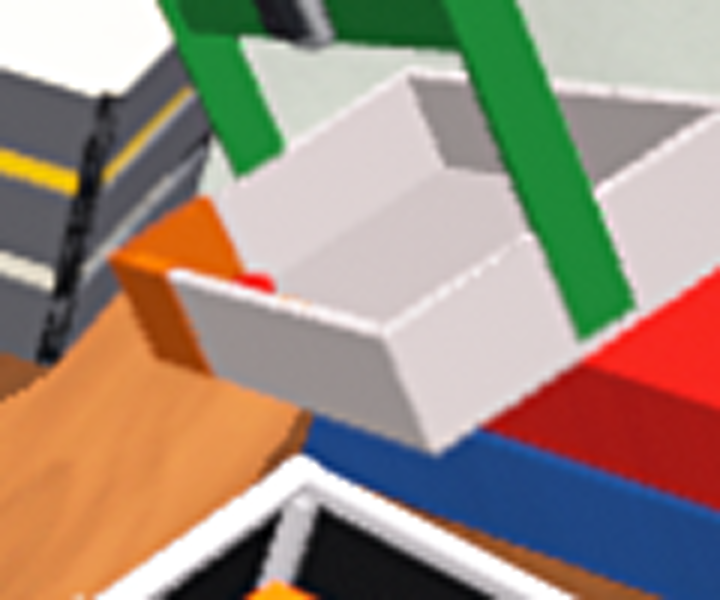

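The tote is tilted with the orange corner lowest and no joint motion. The handle is about 125 mm horizontally from the hanger and the corner is 293 mm up, so I'm handing the job in.

```bash
python3 -c "
from h import *
print(ctrl.finish_job()); rep()"
```

```text
the job is handed in; nothing more can be done
None
the job is handed in; nothing more can be done
```

I lifted the larger white tote 27 mm, drew it off the prongs and raised it. I then tilted it with the orange corner lowest and handed the job in at 18.8 s. No verdict is reported.

**Tilting:** the move interface has no tilt, so I pushed the arm repeatedly past its reach limit, which tipped the wrist outward about 2° per push. During this, joint 3 read 0.187–0.188 rad, just under its listed 0.19 limit. No fault was reported, and I backed it off to 0.76 rad before finishing.

**Last checks:**
- **Tilt:** 35.9° by the tool pose, with tote x up 25.5° and y down 23.5°.
- **Clearance:** the orange corner was about 293 mm up and the handle about 125 mm from the hanger. The tote is held over the case, whose contents reach 200 mm.
- **Grip and stillness:** the tote was still held at about its own weight (4 N), and joint speeds were near zero.
- **Counters:** all four were seen together in the orange corner just before the last roll. In the final picture only red shows; the near wall hides the other three.
- **Other things:** I touched nothing else that I know of, but I did not re-measure the bystanders.

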